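# Rack the flown battery packs for charging, order kept

### The job

The four battery packs are back from flying and the charger's channels are set up for them in the order in which they stand in the wooden carry rack. Move all four into the empty charging rack in that same order, counting from the robot's left to its right in both racks, one pack standing upright on the floor of each bay; set them down gently, never dropping or tipping one over.

Things in the scene. Friction and masses are not known exactly. Their poses are not given: they have to be found in the camera images.
- carry_rack: The full rack: plywood carrying tray, fixed, 84 mm across (x) by 244 mm along the row (y), end cheeks 70 mm high. Four grey pockets stand on its 8 mm floor at y = +84, +28, -28, -84 mm. Origin: centre of underside, z up; +x away from the robot, +y to the robot's left, within 0.2 rad. It stands left or right of the charging rack.
- charge_rack: The empty rack: steel charging station, fixed. Four bays at y = +84, +28, -28, -84 mm, x = 0, each 68 (x) by 53 mm (y) inside, floor 4 mm and wall tops 32 mm above the origin. Charger 55 mm high behind, x = 86 to 190 mm. Origin: underside, below the middle of the bay row, z up; +x away from the robot, +y to the robot's left, within 0.2 rad.
- pocket_a: Grey plastic pocket of the carry rack, the one holding the slim pack at the start; its place in the row varies. Fixed. 66 mm (x) by 55.5 mm (y) outside, walls 3 mm thick and 26 mm high, floor 3 mm thick. Origin: centre of its underside, axes as the carry rack's.
- pocket_b: Grey plastic pocket of the carry rack, the one holding the double pack at the start; its place in the row varies. Fixed. 66 mm (x) by 55.5 mm (y) outside, walls 3 mm thick and 26 mm high, floor 3 mm thick. Origin: centre of its underside, axes as the carry rack's.
- pocket_c: Grey plastic pocket of the carry rack, the one holding the small pack at the start; its place in the row varies. Fixed. 66 mm (x) by 55.5 mm (y) outside, walls 3 mm thick and 26 mm high, floor 3 mm thick. Origin: centre of its underside, axes as the carry rack's.
- pocket_d: Grey plastic pocket of the carry rack, the one holding the ribbed pack at the start; its place in the row varies. Fixed. 66 mm (x) by 55.5 mm (y) outside, walls 3 mm thick and 26 mm high, floor 3 mm thick. Origin: centre of its underside, axes as the carry rack's.
- pack_slim: Thinnest battery pack: 46 mm (x) by 24 mm (y), 90 mm high, 0.2 kg; flat top with two brass sockets and a white label. Black hard case on end, loose. Origin: centre of underside, z up, x across the row, y along it; at the start square to the carry rack within 0.05 rad. Half turns make no difference.
- pack_double: Thickest battery pack, twin cells: 46 mm (x) by 41.5 mm (y), 80 mm high, 0.3 kg; flat top with a dividing line and four brass sockets. Black hard case on end, loose. Origin: centre of underside, z up, x across the row, y along it; at the start square to the carry rack within 0.05 rad. Half turns make no difference.
- pack_small: Shortest battery pack: 40 mm (x) by 30 mm (y), 72 mm high, 0.16 kg; flat top with one round silver-rimmed button. Black hard case on end, loose. Origin: centre of underside, z up, x across the row, y along it; at the start square to the carry rack within 0.05 rad. Half turns make no difference.
- pack_ribbed: Battery pack with pull rib: body 46 mm (x) by 34 mm (y), 82 mm high; the rib, 46 (x) by 12 mm (y), lies mid-top and rises to 94 mm; 0.27 kg; four brass sockets. Black hard case on end, loose. Origin: centre of underside, z up, x across the row, y along it; at the start square to the carry rack within 0.05 rad. Half turns make no difference.
There are look-alikes about, which are no part of the job. Leave any blue or green look-alike of the pack_small alone.

How it is judged:
By the outcome, as a careful person would: the job done as asked, in the order asked, and still so for the second after the job is handed in, with the robot touching nothing.
It also fails if it takes over 99 s, if anything falls off the work surface, if the arm or the gripper's body presses on something with over 40 N, if the wrist force passes 120 N, or if a joint passes its speed limit or range.

### The arm

A 6-joint arm with a two-finger parallel gripper is mounted at the origin on the work surface. World frame = base frame: x ahead of the robot, y to its left, z up, the work surface at z = 0. Lengths are in m, angles in rad, forces in N, time in s.
With the tool pointing down it reaches from about 0.3 to 0.75 m from the base axis. Payload 8.5 kg.
Tool frame: the origin (TCP) lies at the very end of the fingers, on their centre line; the grasp point (between the pads) lies 19 mm behind it (ctrl.grasp_offset is the distance from the TCP to the grasp point, in m); z points along the fingers, y is the line along which they close (so a half turn about z gives the same grasp; the last joint's range is limited). The gripper opens to 85 mm and grips with 20 to 120 N. Pads are 22 mm wide; open, the fingers measure 114 mm over their backs; the gripper's body (76 mm by 85 mm) begins 54 mm behind the grasp point. The pads swing forward as they close: fully open they stand 13 mm farther back than shut.
Start: joints at [-1.564, 0.381, 1.297, -0, 1.464, -0.215], TCP at [0.121, -0.537, 0.231] pointing down, gripper open.
Joint ranges: [-3.11, 3.11], [-0.89, 2.33], [0.22, 2.48], [-1.42, 4.56], [0.17, 2.85], [-2.88, 2.88]. Speed limits (rad/s): [2.39, 2.39, 3.14, 3.14, 3.14, 3.14].

### API

Orientations are given as [roll, pitch, yaw] about the fixed x, y, z axes, in that order (R = Rz(yaw) Ry(pitch) Rx(roll)).
In Python, from station import ctrl, vision gives the robot as it stands.
- The arm moves only by the tool move_arm, never from a script. Its argument "commands" is a list that holds one entry, the list of rows, each a list of 7 numbers: the turn, a rotation vector about the world's x, y, z in rad, then the shift along the world's x, y, z in mm, then the finger opening in mm, from 0 to 85.4. In form: [[[rx, ry, rz, dx, dy, dz, claw], ...]]. A call has 1 to 12 rows; each row is the pose to reach, as a shift and turn from the pose commanded when the call began; what a row does not reach only later rows make up. A row lasts 1/8 s, in which the tool goes at most 62.5 mm and 10.7 degrees, less where a joint would pass 70% of its speed; a pose out of reach is approached as far as the arm can. A call with a gripper value outside its range is refused whole. The fingers move at their own pace and stop on an object; "squeeze" is the grip in N (left out, the last holds). Time passes only in rows, so rows that repeat a pose let the fingers close. It gives the time, the measured TCP pose, the force, the opening and the grip force at its end, in the units of the state.
- ctrl.get_state(): the state, without advancing time (a new reading comes with each control period).
- vision.get_image(name): name is "side" or "top"; returns a dict with "frame" (384x512x3 uint8, red, green, blue), "fx", "fy", "cx", "cy" (pixels), "eye" and "orientation" of the camera in the world. Camera axes: x right, y up, looking along -z (the intrinsics and any distortion apply to the point x, -y, -z); pixel columns grow to the right and rows downward; lengths in m; the calibration is good to about 2 mm. A picture is of the moment at which its call begins. There is no depth.
- ctrl.finish_job(): hands the job in; it is judged then, once.
The state is a dict: "time_s": time; "joint_pos": joint angles; "joint_velocities": joint speeds; "joint_torque": joint torques, N m; "ee_pos": TCP position; "eef_rot": TCP orientation; "wrist_force": force on the tool from outside, world axes, zero at the start; "moment": the same for the moment, N m; "opening": opening from 0.0 (shut) to 1.0 (fully open); "grip_force": force on a finger pad.
Only numpy, scipy, OpenCV 4.12 (cv2) and the standard library are available. Lean on these libraries where they do the work, as an engineer would, in place of code of your own. Each camera call takes 0.05 s, during which the arm holds its last target. There are 200 camera calls.

## Working session

There is one attempt and no reset: what is moved stays moved. The work goes in short steps, Python scripts to look and compute and a tool call to move; the robot and the scene stay as the last step left them, time stands still between calls to the robot, and variables do not carry over. Pictures are saved under pics/ and viewed, at most 14 in all, crops included, and the job is handed in when it is done.

Besides the shell and the picture viewer there is one more tool, called after "Request:" in YAML: its name, and indented under it one key for each argument. move_arm: Moves the arm, as the interface text tells. Its arguments: {"type":"object","properties":{"commands":{"type":"array"},"squeeze":{"type":"number"}},"required":["commands"]}

```bash
mkdir -p pics; ls
cat > h.py <<'E'
import numpy as np, cv2
from station import ctrl, vision
def grab(n, fn=None):
    d=vision.get_image(n)
    if fn: cv2.imwrite('pics/'+fn, cv2.cvtColor(d['frame'],cv2.COLOR_RGB2BGR))
    return d
E
python3 - <<'E'
from h import *
s=ctrl.get_state(); print(s)
for n in('top','side'):
    d=grab(n,n+'0.png'); print({k:v for k,v in d.items() if k!='frame'})
E
```

```text
pics
{'time_s': 0.0, 'joint_pos': array([-1.56434232e+00,  3.81188787e-01,  1.29828825e+00, -1.81063337e-05,
        1.46359437e+00, -2.15299968e-01]), 'joint_velocities': array([-6.86675298e-05,  7.98955487e-04,  6.03880026e-04, -1.74983767e-03,
       -2.44905407e-03, -5.92711868e-04]), 'joint_torque': array([ 3.22360116e-03, -4.48461270e+01, -2.31281698e+01, -8.20816626e-05,
        4.76700530e-03, -1.77920803e-06]), 'ee_pos': array([ 0.12095864, -0.53622213,  0.23070638]), 'eef_rot': array([-3.14014420e+00, -2.98337068e-04,  2.21755708e-01]), 'wrist_force': array([0.38980764, 0.2673724 , 0.64106053]), 'moment': array([-0.00302127,  0.04261693, -0.02111498]), 'grip_force': 0.0, 'opening': 0.9986938788996935}
{'fx': 380.4176426355527, 'fy': 380.4176426355527, 'cx': 256.0238064351232, 'cy': 192.55702683587742, 'eye': array([ 0.39065298, -0.00613126,  0.8252532 ]), 'orientation': array([ 0.1972314 , -0.00707814, -1.54271215])}
{'fx': 470.5430940369452, 'fy': 470.5430940369452, 'cx': 250.71494385086658, 'cy': 192.52236663707487, 'eye': array([0.08787754, 0.48310316, 0.84635274]), 'orientation': array([ 0.69376549, -0.0055991 , -2.35301772])}
```

View pics/top0.png

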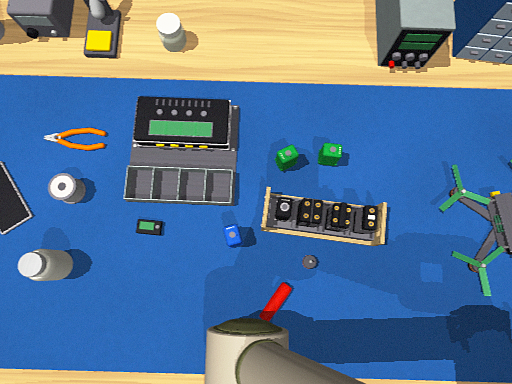

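View pics/side0.png

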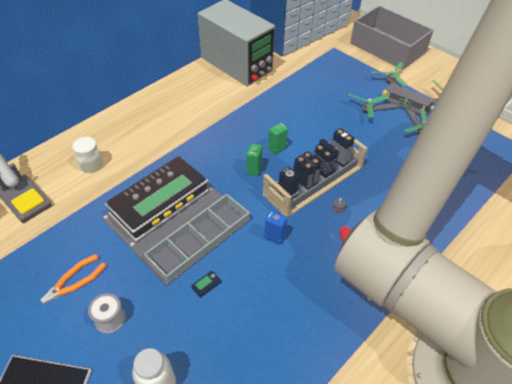

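The top view shows the charging rack with bays along row ~185 (columns 125–235), and the carry rack with packs at about (285,207), (311,211), (341,215) and (370,218). The green look-alikes are at (288,157) and (331,153) and the blue one is at (233,236). The side view shows the same layout. Next I'll enlarge the carry rack.

```bash
cat >> h.py <<'E'
from scipy.spatial.transform import Rotation as R
def ray(d,uv):
    uv=np.atleast_2d(uv).astype(float)
    c=np.c_[(uv[:,0]-d['cx'])/d['fx'],-(uv[:,1]-d['cy'])/d['fy'],-np.ones(len(uv))]
    return R.from_euler('xyz',d['orientation']).apply(c)
def onz(d,uv,z):
    r=ray(d,uv); return d['eye']+r*((z-d['eye'][2])/r[:,2])[:,None]
def proj(d,p):
    c=R.from_euler('xyz',d['orientation']).inv().apply(np.atleast_2d(p)-d['eye'])
    return np.c_[d['cx']+d['fx']*c[:,0]/-c[:,2], d['cy']-d['fy']*c[:,1]/-c[:,2]]
def tri(d1,u1,d2,u2):
    a,b=ray(d1,u1)[0],ray(d2,u2)[0]; A=np.c_[a,-b]
    t=np.linalg.lstsq(A,d2['eye']-d1['eye'],rcond=None)[0]
    p,q=d1['eye']+a*t[0],d2['eye']+b*t[1]; return (p+q)/2,np.linalg.norm(p-q)
E
python3 - <<'E'
from h import *
a=cv2.imread('pics/top0.png'); b=cv2.imread('pics/side0.png')
z=lambda i,x,y,w,h,f:cv2.resize(i[y:y+h,x:x+w],None,fx=f,fy=f,interpolation=cv2.INTER_CUBIC)
c1=z(a,258,180,133,70,6); c2=z(a,118,90,133,120,6)
cv2.imwrite('pics/c1.png',c1); 
cv2.imwrite('pics/c2.png',z(a,118,120,125,90,6)); cv2.imwrite('pics/c3.png',z(b,255,120,120,95,6))
E
```

```text
(no output)
```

View pics/c1.png

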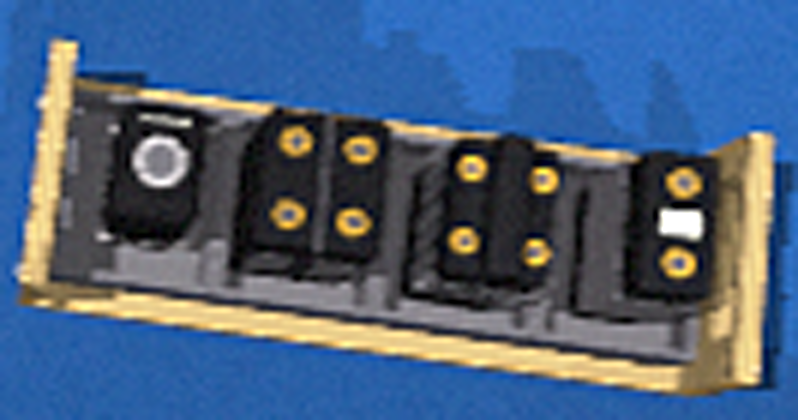

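View pics/c2.png

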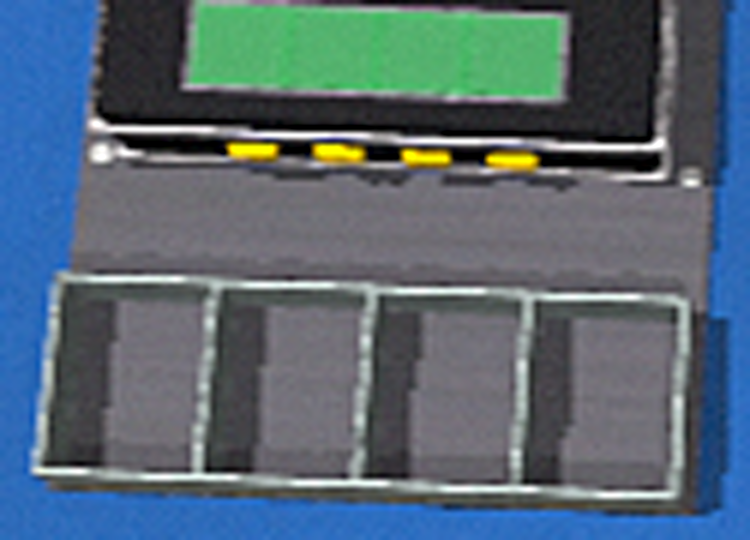

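View pics/c3.png

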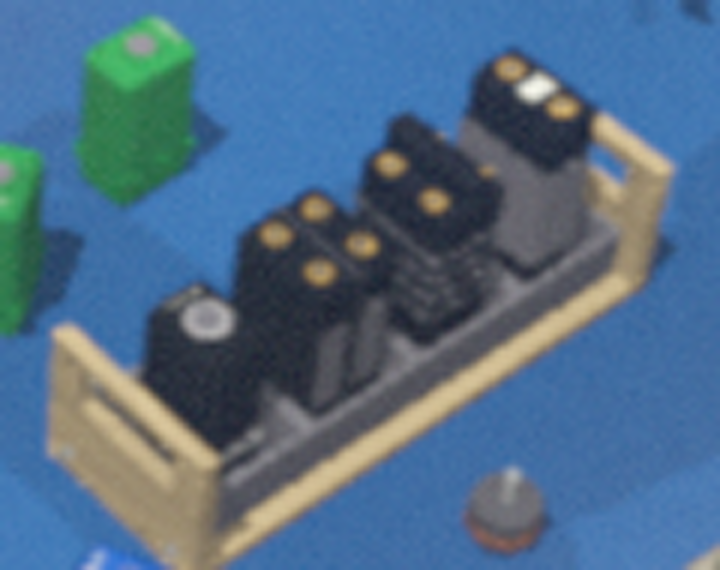

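The crops show this order from the robot's left to its right:
- **Small:** silver button, about (285,207)
- **Double:** four sockets and a dividing line, about (312,209)
- **Ribbed:** raised rib between its sockets, about (342,214)
- **Slim:** white label and two sockets, about (371,217)

The free-standing green boxes (288,157) and (331,153) and the blue one (233,236) also have a button, but they are look-alikes standing outside the rack. The black one in the pocket is the real small pack. Next I'll measure everything.

```bash
cat > meas.py <<'E'
from h import *
d=grab('top','top1.png'); s=grab('side','side1.png')
def blobs(d,lo,hi,box,amin):
    x,y,w,h=box; f=cv2.resize(d['frame'][y:y+h,x:x+w],None,fx=4,fy=4,interpolation=cv2.INTER_CUBIC)
    m=cv2.inRange(cv2.cvtColor(f,cv2.COLOR_RGB2HSV),lo,hi)
    n,_,st,c=cv2.connectedComponentsWithStats(m)
    return sorted([((c[i][0]+.5)/4+x-.5,(c[i][1]+.5)/4+y-.5,int(st[i][4])) for i in range(1,n) if st[i][4]>=amin]),m
b,_=blobs(d,(12,120,130),(28,255,255),(298,195,80,38),20)
print('brass top',np.round(b,1).tolist())
b2,_=blobs(s,(10,80,110),(28,255,255),(290,125,66,60),20)
print('brass side',np.round(b2,1).tolist())
w,_=blobs(d,(0,0,150),(180,70,255),(276,195,20,24),20); print('button',np.round(w,1).tolist())
# charge rack rim
f=d['frame'][160:206,120:238]; f=cv2.resize(f,None,fx=4,fy=4,interpolation=cv2.INTER_CUBIC)
m=cv2.inRange(cv2.cvtColor(f,cv2.COLOR_RGB2HSV),(40,5,125),(110,75,255))
n,l,st,c=cv2.connectedComponentsWithStats(m); k=1+np.argmax(st[1:,4])
q=cv2.boxPoints(cv2.minAreaRect(np.argwhere(l==k)[:,::-1].astype(np.float32)))
h=cv2.convexHull(np.argwhere(l==k)[:,::-1].astype(np.int32))
print('quad area',st[k],'poly',cv2.approxPolyDP(h,12,True).reshape(-1,2).tolist())
P=(cv2.approxPolyDP(h,12,True).reshape(-1,2)+.5)/4+[119.5,159.5]
W=onz(d,P,.032); print('rim pts',np.round(P,1).tolist(),np.round(W*1000,1).tolist(), 'mean',W.mean(0)*1000)
print('sides',[round(1000*np.linalg.norm(W[i]-W[(i+1)%len(W)]),1) for i in range(len(W))],[round(np.arctan2(*(W[(i+1)%len(W)]-W[i])[[1,0]]),3) for i in range(len(W))])
for nm,box,lo,hi in(('g',(270,135,80,40),(50,100,60),(75,255,255)),('b',(220,220,30,30),(105,210,150),(125,255,255))):
    for t in blobs(d,lo,hi,box,300)[0]: print(nm,np.round(t,1),np.round(onz(d,[t[:2]],.05)*1000)[0])
E
python3 meas.py
```

```text
brass top [[305.6, 215.3, 247.0], [306.8, 203.1, 265.0], [316.2, 216.6, 255.0], [317.7, 204.4, 243.0], [326.2, 201.0, 31.0], [334.0, 202.2, 47.0], [334.8, 219.6, 225.0], [336.2, 207.6, 215.0], [347.3, 221.7, 161.0], [348.4, 209.7, 191.0], [350.0, 204.3, 54.0], [355.9, 205.1, 56.0], [370.7, 223.4, 277.0], [371.5, 210.1, 269.0]]
brass side [[300.4, 158.7, 232.0], [307.0, 154.3, 188.0], [307.9, 165.2, 225.0], [315.2, 160.6, 189.0], [319.7, 146.9, 210.0], [327.0, 153.1, 213.0], [339.7, 131.2, 196.0], [342.8, 178.2, 26.0], [348.3, 137.6, 219.0]]
button [[278.2, 195.9, 33.0], [282.1, 199.1, 20.0], [282.1, 195.9, 33.0], [284.2, 206.4, 643.0], [286.8, 199.8, 68.0], [287.4, 194.9, 22.0], [291.0, 197.3, 71.0], [292.6, 195.7, 36.0]]
quad area [  13   20  401  150 7747] poly [[413, 40], [342, 169], [13, 154], [30, 22]]
rim pts [[222.9, 169.6], [205.1, 201.9], [122.9, 198.1], [127.1, 165.1]] [[597.4, 65.4, 32.0], [526.0, 99.7, 32.0], [529.0, 273.9, 32.0], [601.3, 271.7, 32.0]] mean [563.42157294 177.66676804  32.        ]
sides [np.float64(79.2), np.float64(174.2), np.float64(72.3), np.float64(206.3)] [np.float64(2.694), np.float64(1.554), np.float64(-0.03), np.float64(-1.589)]
g [ 286.3  157.7 5876. ] [623. -69.  50.]
g [ 329.2  154.3 6361. ] [ 633. -160.   50.]
b [ 231.9  235.  3137. ] [456.  39.  50.]
```

Run:
```python
from h import *
import itertools
d=grab('top'); s=grab('side')
T={'double':([[305.6,215.3],[306.8,203.1],[316.2,216.6],[317.7,204.4]],.091),'ribbed':([[334.8,219.6],[336.2,207.6],[347.3,221.7],[348.4,209.7]],.093),'slim':([[370.7,223.4],[371.5,210.1]],.101),'small':([[284.2,206.4]],.083)}
for k,(p,z) in T.items():
    W=onz(d,p,z); v=W[1]-W[0] if len(W)>1 else [1,0,0]
    ang=[np.arctan2(W[i+1][1]-W[i][1],W[i+1][0]-W[i][0]) for i in range(0,len(W)-1,2)]
    print(k,np.round(W.mean(0)*1000,1),'yaw',np.round(ang,3))
for a,b in(([370.7,223.4],[348.3,137.6]),([371.5,210.1],[339.7,131.2]),([305.6,215.3],[307.9,165.2]),([306.8,203.1],[300.4,158.7]),([317.7,204.4],[307,154.3]),([316.2,216.6],[315.2,160.6])):
    p,e=tri(d,a,s,b); print(np.round(p*1000,1),round(e*1000,1))
for nm,dd,box in(('top',d,(118,158,122,50)),('side',s,(136,188,122,96))):
    x,y,w,h=box
    f=cv2.resize(dd['frame'][y:y+h,x:x+w],None,fx=4,fy=4,interpolation=cv2.INTER_CUBIC)
    m=cv2.inRange(cv2.cvtColor(f,cv2.COLOR_RGB2HSV),(35,5,115),(110,85,255))
    m=cv2.morphologyEx(m,cv2.MORPH_CLOSE,np.ones((7,7)))
    n,l,st,c=cv2.connectedComponentsWithStats(m)
    pts=np.argwhere(np.isin(l,[i for i in range(1,n) if st[i][4]>150]))[:,::-1].astype(np.int32)
    q=cv2.approxPolyDP(cv2.convexHull(pts),14,True).reshape(-1,2)
    P=(q+.5)/4+[x-.5,y-.5]; W=onz(dd,P,.032)
    print(nm,np.round(P,1).tolist(),np.round(W[:,:2]*1000,1).tolist(),W.mean(0)*1000)
    print([round(1000*np.linalg.norm(W[i]-W[(i+1)%len(W)]),1) for i in range(len(W))])
W=onz(d,[[127.5,166.2],[231.7,169.2],[230,201.5],[123.8,197.8]],.032); print('manual',np.round(W*1000,1).tolist(),W.mean(0)*1000,[round(1000*np.linalg.norm(W[i]-W[(i+1)%4])) for i in range(4)])
```

```text
double [ 506.3 -116.6   91. ] yaw [-0.095 -0.124]
ribbed [ 498.2 -174.8   93. ] yaw [-0.127 -0.11 ]
slim [ 494.7 -229.5  101. ] yaw [-0.091]
small [512.8 -63.7  83. ] yaw []
[ 481.5 -226.9  105.3] 0.6
[ 507.2 -228.5  106.8] 1.5
[ 495.  -104.1   95.3] 1.0
[ 518.8 -106.2   96.5] 1.0
[ 517.2 -127.3   96.3] 1.8
[ 492.4 -124.7   96.8] 0.0
top [[232.6, 169.4], [230.1, 202.6], [122.9, 198.1], [127.6, 164.9]] [[598.6, 44.5], [526.0, 46.8], [529.0, 273.9], [601.9, 270.7]] [563.84932926 158.96051564  32.        ]
[np.float64(72.7), np.float64(227.0), np.float64(73.0), np.float64(226.2)]
side [[249.9, 219.4], [166.6, 283.4], [145.4, 263.9], [135.6, 203.9], [159.6, 187.6], [226.6, 193.6], [249.1, 211.6]] [[513.1, 56.7], [517.0, 279.9], [581.2, 282.9], [719.9, 206.1], [720.3, 139.5], [600.8, 43.3], [529.2, 43.1]] [597.34694963 150.20227797  32.        ]
[np.float64(223.3), np.float64(64.3), np.float64(158.5), np.float64(66.6), np.float64(153.4), np.float64(71.6), np.float64(21.0)]
manual [[598.9, 270.7, 32.0], [599.0, 46.5, 32.0], [528.4, 47.2, 32.0], [529.7, 272.0, 32.0]] [563.98377858 159.07945649  32.        ] [224, 71, 225, 69]
```

Measured positions:

| Item | x (mm) | y (mm) | Yaw (rad) |
|---|---|---|---|
| Charging rack centre | 564 | 159 | -0.015 |
| Small pack | 513 | -64 | about -0.11 (all packs, along the carry row) |
| Double pack | 506 | -117 | |
| Ribbed pack | 498 | -175 | |
| Slim pack | 495 | -229.5 | |

The rack rim comes out at 73 x 227 mm, as expected. The pack spacing fits the 56 mm pitch, given some play in the pockets. I'll grip each pack across the row (rack x) and start with the slim one.

Request:
move_arm:
  commands:
    - [[0,0,0.18,47,38,-10,80],[0,0,0.36,94,77,-20,80],[0,0,0.54,141,115,-30,80],[0,0,0.72,188,154,-30,80],[0,0,0.9,235,192,-30,80],[0,0,1.08,282,231,-30,80],[0,0,1.24,328,269,-30,80],[0,0,1.24,374,307,-30,80],[0,0,1.24,374,307,-30,80],[0,0,1.24,374,307,-30,80],[0,0,1.24,374,307,-30,80]]
  squeeze: 30

```text
time_s: 1.68
ee_pos: [0.4942, -0.2305, 0.2014]
eef_rot: [-3.141, 0.0, 1.46]
wrist_force: [-0.0, 0.2, -1.0]
opening: 0.939
grip_force: 0.0
```

Request:
move_arm:
  commands:
    - [[0,0,0,0,1,-50,80],[0,0,0,0,1,-95,80],[0,0,0,0,1,-125,80],[0,0,0,0,1,-140,80],[0,0,0,0,1,-145,80],[0,0,0,0,1,-145,80],[0,0,0,0,1,-145,60],[0,0,0,0,1,-145,30],[0,0,0,0,1,-145,30],[0,0,0,0,1,-145,30],[0,0,0,0,1,-145,30]]

```text
time_s: 3.05
ee_pos: [0.4952, -0.2287, 0.057]
eef_rot: [3.141, 0.001, 1.462]
wrist_force: [-1.7, 0.9, 5.8]
opening: 0.533
grip_force: 37.4
```

Run:
```python
from h import *
a=grab('top')['frame'][120:260,250:400]; b=grab('side')['frame'][100:240,250:400]
cv2.imwrite('pics/g1.png',cv2.resize(np.hstack([a,b])[:,:,::-1],None,fx=2.6,fy=2.6))
```

```text
(no output)
```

View pics/g1.png

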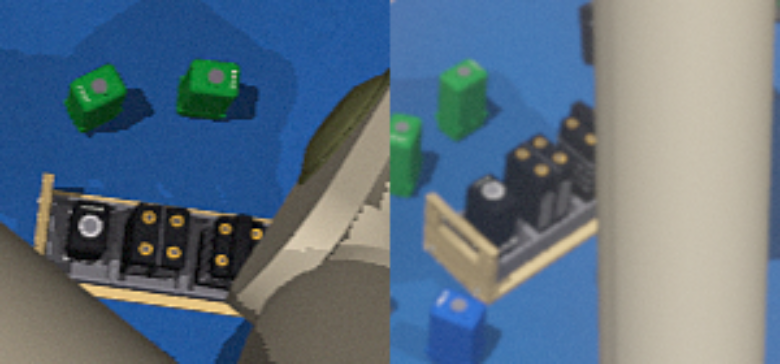

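The arm hides the grasp, but an opening of 0.533 is about 45.5 mm, which matches the 46 mm pack, and the grip is firm. The other packs haven't moved: button at crop (90,226), the double's sockets around (165,230).

Request:
move_arm:
  commands:
    - [[0,0,0,0,0,15,30],[0,0,0,0,0,50,30],[0,0,0,0,0,95,30],[0,0,0,0,0,135,30],[0,0,0.02,10,40,145,30],[0,0,0.04,21,95,145,30],[0,0,0.06,33,150,145,30],[0,0,0.08,46,205,145,30],[0,0,0.094,58,260,145,30],[0,0,0.094,67.5,304,145,30],[0,0,0.094,67.5,304,145,30],[0,0,0.094,67.5,304,145,30]]

```text
time_s: 4.65
ee_pos: [0.5623, 0.0751, 0.2016]
eef_rot: [-3.142, 0.0, 1.556]
wrist_force: [-0.1, -0.3, -1.5]
opening: 0.538
grip_force: 36.8
```

Run:
```python
from h import *
a=grab('top')['frame'][80:260,110:390]; b=grab('side')['frame'][80:260,110:390]
cv2.imwrite('pics/g2.png',cv2.resize(np.vstack([a,b])[:,:,::-1],None,fx=1.65,fy=1.65))
```

```text
(no output)
```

View pics/g2.png

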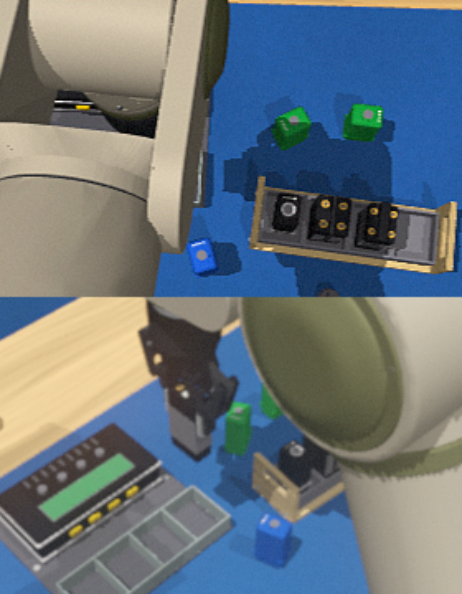

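The slim pack left its pocket upright and is hanging in the gripper over bay 4.

Request:
move_arm:
  commands:
    - [[0,0,0,0.4,0,-40,30],[0,0,0,0.4,0,-85,30],[0,0,0,0.4,0,-115,30],[0,0,0,0.4,0,-132,30],[0,0,0,0.4,0,-142,30],[0,0,0,0.4,0,-146,30],[0,0,0,0.4,0,-147.5,30],[0,0,0,0.4,0,-149,30],[0,0,0,0.4,0,-150,30],[0,0,0,0.4,0,-150,30]]

```text
time_s: 6.0
ee_pos: [0.5629, 0.0755, 0.0514]
eef_rot: [3.141, 0.0, 1.556]
wrist_force: [0.5, -0.2, -2.2]
opening: 0.533
grip_force: 36.8
```

Request:
move_arm:
  commands:
    - [[0,0,0,0,0,-0.5,30],[0,0,0,0,0,-1,30],[0,0,0,0,0,-1.5,30],[0,0,0,0,0,-1.5,30]]

```text
time_s: 6.5
ee_pos: [0.5629, 0.0755, 0.0501]
eef_rot: [3.141, -0.0, 1.556]
wrist_force: [-1.0, 0.5, 3.2]
opening: 0.534
grip_force: 37.2
```

Request:
move_arm:
  commands:
    - [[0,0,0,0,0,0,50],[0,0,0,0,0,0,60],[0,0,0,0,0,0,75],[0,0,0,0,0,0,75],[0,0,0,0,0,25,75],[0,0,0,0,0,80,75],[0,0,0,0,0,135,75],[0,0,-0.03,-15,-60,150,80],[0,0,-0.06,-30,-120,150,80],[0,0,-0.1,-46,-180,150,80],[0,0,-0.1,-62,-240,150,80],[0,0,-0.1,-64.7,-250,150,80]]

```text
time_s: 8.0
ee_pos: [0.4972, -0.1777, 0.1998]
eef_rot: [-3.142, 0.0, 1.451]
wrist_force: [0.0, 0.5, 1.0]
opening: 0.934
grip_force: 0.0
```

Run:
```python
from h import *
print(ctrl.get_state()['ee_pos'],ctrl.get_state()['eef_rot'])
a=grab('top')['frame'][80:260,110:390]; b=grab('side')['frame'][80:260,110:390]
cv2.imwrite('pics/g3.png',cv2.resize(np.vstack([a,b])[:,:,::-1],None,fx=1.65,fy=1.65))
```

```text
[ 0.4972142  -0.17769168  0.19975736] [-3.14152099e+00  4.11492749e-04  1.45138618e+00]
```

View pics/g3.png

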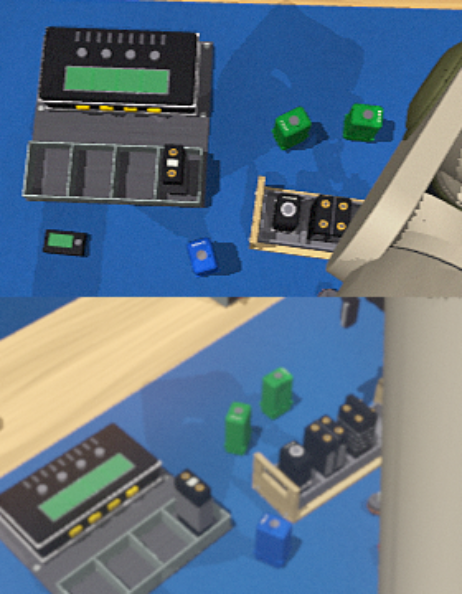

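The slim pack stands upright in the rightmost bay, at top crop (173,170). Next is the ribbed pack, which goes in bay 3.

Request:
move_arm:
  commands:
    - [[0,0,0,0,0,-40,80],[0,0,0,0,0,-90,80],[0,0,0,0,0,-123,80],[0,0,0,0,0,-138,80],[0,0,0,0,0,-143,80],[0,0,0,0,0,-143,80],[0,0,0,0,0,-143,60],[0,0,0,0,0,-143,30],[0,0,0,0,0,-143,30],[0,0,0,0,0,-143,30],[0,0,0,0,0,-143,30]]

```text
time_s: 9.48
ee_pos: [0.4983, -0.1747, 0.0575]
eef_rot: [3.141, 0.0, 1.456]
wrist_force: [-1.6, 0.7, 6.2]
opening: 0.536
grip_force: 36.4
```

Request:
move_arm:
  commands:
    - [[0,0,0,0,0,15,30],[0,0,0,0,0,50,30],[0,0,0,0,0,95,30],[0,0,0,0,0,135,30],[0,0,0.02,10,40,145,30],[0,0,0.04,21,95,145,30],[0,0,0.06,33,150,145,30],[0,0,0.08,46,205,145,30],[0,0,0.1,58,260,145,30],[0,0,0.1,65.3,305.5,145,30],[0,0,0.1,65.3,305.5,145,30],[0,0,0.1,65.3,305.5,145,30]]

```text
time_s: 10.98
ee_pos: [0.5633, 0.1307, 0.2021]
eef_rot: [-3.141, 0.0, 1.556]
wrist_force: [-0.1, -0.3, -2.8]
opening: 0.537
grip_force: 35.9
```

Request:
move_arm:
  commands:
    - [[0,0,0,0,0,-40,30],[0,0,0,0,0,-85,30],[0,0,0,0,0,-115,30],[0,0,0,0,0,-132,30],[0,0,0,0,0,-142,30],[0,0,0,0,0,-147,30],[0,0,0,0,0,-149,30],[0,0,0,0,0,-150,30],[0,0,0,0,0,-151,30],[0,0,0,0,0,-151,30]]

```text
time_s: 12.22
ee_pos: [0.5635, 0.131, 0.0509]
eef_rot: [3.141, -0.0, 1.556]
wrist_force: [-0.1, -0.3, -3.2]
opening: 0.534
grip_force: 35.9
```

Request:
move_arm:
  commands:
    - [[0,0,0,0,0,-0.4,30],[0,0,0,0,0,-0.8,30],[0,0,0,0,0,-0.8,30]]

```text
time_s: 12.6
ee_pos: [0.5636, 0.131, 0.0506]
eef_rot: [3.141, -0.0, 1.556]
wrist_force: [-3.2, -1.0, 5.3]
opening: 0.537
grip_force: 36.6
```

Request:
move_arm:
  commands:
    - [[0,0,0,0,0,0,50],[0,0,0,0,0,0,60],[0,0,0,0,0,0,75],[0,0,0,0,0,0,75],[0,0,0,0,0,25,75],[0,0,0,0,0,80,75],[0,0,0,0,0,135,75],[0,0,-0.03,-14,-60,150,80],[0,0,-0.06,-28,-120,150,80],[0,0,-0.095,-42,-180,150,80],[0,0,-0.095,-55,-235,150,80],[0,0,-0.095,-57.3,-247.5,150,80]]

```text
time_s: 14.1
ee_pos: [0.5055, -0.1192, 0.2]
eef_rot: [3.142, 0.0, 1.457]
wrist_force: [0.2, 0.3, 0.2]
opening: 0.938
grip_force: 0.0
```

Run:
```python
from h import *
a=grab('top')['frame'][80:260,110:390]; b=grab('side')['frame'][80:260,110:390]
cv2.imwrite('pics/g4.png',cv2.resize(np.vstack([a,b])[:,:,::-1],None,fx=1.65,fy=1.65))
```

```text
(no output)
```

View pics/g4.png

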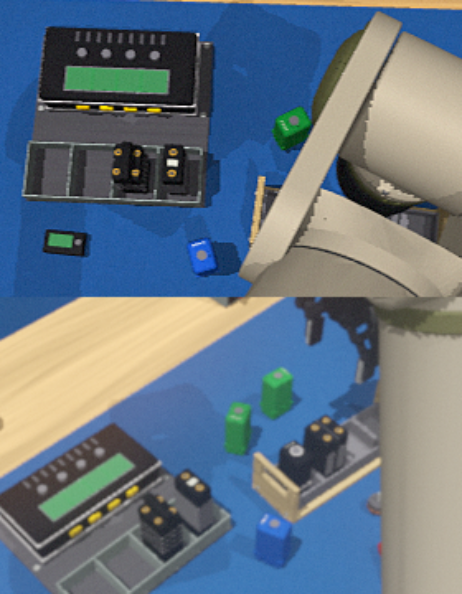

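The ribbed pack stands in bay 3 at top crop (130,167), next to the slim at (173,170), and both are upright. Next is the double pack, which goes in bay 2.

Request:
move_arm:
  commands:
    - [[0,0,0,0,0,-40,80],[0,0,0,0,0,-90,80],[0,0,0,0,0,-123,80],[0,0,0,0,0,-139,80],[0,0,0,0,0,-144,80],[0,0,0,0,0,-144,80],[0,0,0,0,0,-144,60],[0,0,0,0,0,-144,30],[0,0,0,0,0,-144,30],[0,0,0,0,0,-144,30],[0,0,0,0,0,-144,30]]

```text
time_s: 15.58
ee_pos: [0.5063, -0.1165, 0.0567]
eef_rot: [3.141, 0.0, 1.461]
wrist_force: [-1.7, 1.2, 7.0]
opening: 0.535
grip_force: 36.9
```

Request:
move_arm:
  commands:
    - [[0,0,0,0,0,15,30],[0,0,0,0,0,50,30],[0,0,0,0,0,95,30],[0,0,0,0,0,135,30],[0,0,0.02,10,40,145,30],[0,0,0.04,20,95,145,30],[0,0,0.06,30,150,145,30],[0,0,0.08,41,205,145,30],[0,0,0.095,52,260,145,30],[0,0,0.095,58,303.5,145,30],[0,0,0.095,58,303.5,145,30],[0,0,0.095,58,303.5,145,30]]

```text
time_s: 17.08
ee_pos: [0.5639, 0.1866, 0.2005]
eef_rot: [-3.14, 0.0, 1.556]
wrist_force: [0.6, 0.0, -2.4]
opening: 0.534
grip_force: 36.2
```

Run:
```python
from h import *
a=grab('top')['frame'][80:260,110:390]; b=grab('side')['frame'][100:250,110:320]
cv2.imwrite('pics/g5.png',cv2.resize(b[:,:,::-1],None,fx=3.5,fy=3.5))
```

```text
(no output)
```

View pics/g5.png

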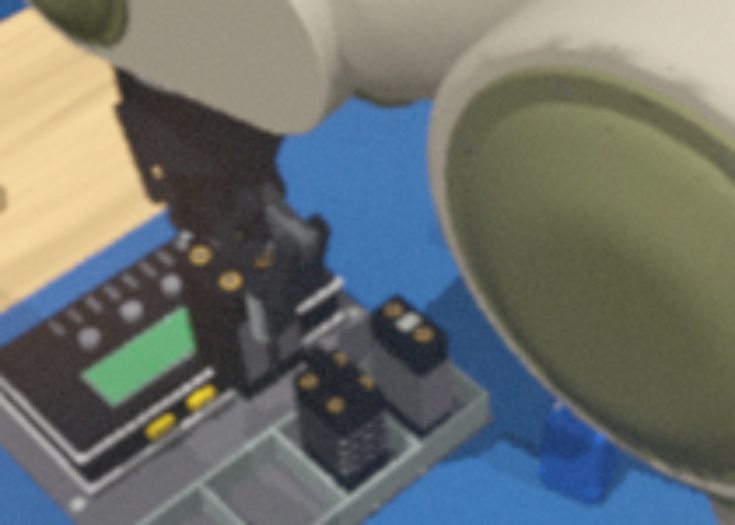

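The double pack hangs upright above bay 2, with its sockets at (200,255) and (230,280). Lowering it now.

Request:
move_arm:
  commands:
    - [[0,0,0,0,0,-40,30],[0,0,0,0,0,-80,30],[0,0,0,0,0,-108,30],[0,0,0,0,0,-120,30],[0,0,0,0,0,-128,30],[0,0,0,0,0,-136,30],[0,0,0,0,0,-143,30],[0,0,0,0,0,-147,30],[0,0,0,0,0,-149,30],[0,0,0,0,0,-150,30],[0,0,0,0,0,-150,30]]

```text
time_s: 18.55
ee_pos: [0.5643, 0.187, 0.0512]
eef_rot: [3.141, -0.0, 1.556]
wrist_force: [0.8, -0.8, -2.8]
opening: 0.535
grip_force: 36.2
```

Request:
move_arm:
  commands:
    - [[0,0,0,0,0,-0.6,30],[0,0,0,0,0,-1.2,30],[0,0,0,0,0,-1.7,30],[0,0,0,0,0,-1.7,30]]

```text
time_s: 19.05
ee_pos: [0.5642, 0.187, 0.0497]
eef_rot: [3.141, -0.0, 1.556]
wrist_force: [-1.8, -0.4, 2.8]
opening: 0.535
grip_force: 36.6
```

Request:
move_arm:
  commands:
    - [[0,0,0,0,0,0,50],[0,0,0,0,0,0,60],[0,0,0,0,0,0,75],[0,0,0,0,0,0,75],[0,0,0,0,0,25,75],[0,0,0,0,0,80,75],[0,0,0,0,0,135,75],[0,0,-0.03,-12,-60,150,75],[0,0,-0.06,-24,-120,150,75],[0,0,-0.095,-36,-180,150,75],[0,0,-0.095,-49,-238,150,75],[0,0,-0.095,-51.4,-250.5,150,75]]

```text
time_s: 20.55
ee_pos: [0.5121, -0.0663, 0.1994]
eef_rot: [3.142, 0.0, 1.457]
wrist_force: [0.9, 0.3, -0.8]
opening: 0.876
grip_force: 0.0
```

Request:
move_arm:
  commands:
    - [[0,0,0,0,0,-40,75],[0,0,0,0,0,-90,75],[0,0,0,0,0,-125,75],[0,0,0,0,0,-142,75],[0,0,0,0,0,-148,75],[0,0,0,0,0,-148,75],[0,0,0,0,0,-148,55],[0,0,0,0,0,-148,25],[0,0,0,0,0,-148,25],[0,0,0,0,0,-148,25],[0,0,0,0,0,-148,25]]

```text
time_s: 21.92
ee_pos: [0.513, -0.0636, 0.052]
eef_rot: [3.141, 0.0, 1.461]
wrist_force: [-1.2, -0.0, 6.0]
opening: 0.462
grip_force: 35.1
```

Request:
move_arm:
  commands:
    - [[0,0,0,0,0,15,25],[0,0,0,0,0,50,25],[0,0,0,0,0,95,25],[0,0,0,0,0,135,25],[0,0,0.02,8,40,150,25],[0,0,0.04,18,95,150,25],[0,0,0.06,27,150,150,25],[0,0,0.08,36,205,150,25],[0,0,0.095,46,260,150,25],[0,0,0.095,52.3,306.5,150,25],[0,0,0.095,52.3,306.5,150,25],[0,0,0.095,52.3,306.5,150,25]]

```text
time_s: 23.42
ee_pos: [0.5649, 0.2426, 0.201]
eef_rot: [-3.141, 0.0, 1.556]
wrist_force: [-0.0, -1.2, -1.1]
opening: 0.466
grip_force: 34.6
```

Request:
move_arm:
  commands:
    - [[0,0,0,0,0,-40,25],[0,0,0,0,0,-80,25],[0,0,0,0,0,-110,25],[0,0,0,0,0,-125,25],[0,0,0,0,0,-136,25],[0,0,0,0,0,-145,25],[0,0,0,0,0,-151,25],[0,0,0,0,0,-154,25],[0,0,0,0,0,-155.5,25],[0,0,0,0,0,-156,25],[0,0,0,0,0,-156,25]]

```text
time_s: 24.8
ee_pos: [0.5652, 0.243, 0.0455]
eef_rot: [3.141, -0.0, 1.556]
wrist_force: [0.1, -0.6, -2.0]
opening: 0.469
grip_force: 34.6
```

Request:
move_arm:
  commands:
    - [[0,0,0,0,0,-0.4,25],[0,0,0,0,0,-0.8,25],[0,0,0,0,0,-0.8,25]]

```text
time_s: 25.18
ee_pos: [0.5652, 0.2431, 0.045]
eef_rot: [3.141, -0.0, 1.556]
wrist_force: [-2.1, -0.8, 5.0]
opening: 0.463
grip_force: 35.0
```

The small pack is touching the floor of bay 1. I'll release it and back the arm away.

Request:
move_arm:
  commands:
    - [[0,0,0,0,0,0,45],[0,0,0,0,0,0,55],[0,0,0,0,0,0,75],[0,0,0,0,0,0,75],[0,0,0,0,0,25,75],[0,0,0,0,0,80,75],[0,0,0,0,0,135,75],[0,0,0,-25,-55,155,75],[0,0,0,-50,-110,155,75],[0,0,0,-75,-165,155,75],[0,0,0,-100,-220,155,75],[0,0,0,-125,-275,155,75]]

```text
time_s: 26.68
ee_pos: [0.4391, -0.0335, 0.1997]
eef_rot: [3.141, 0.0, 1.556]
wrist_force: [1.2, -0.3, -0.2]
opening: 0.878
grip_force: 0.0
```

Request:
move_arm:
  commands:
    - [[0,0,0,0,-60,0,75],[0,0,0,0,-120,0,75],[0,0,0,0,-180,0,75],[0,0,0,0,-180,0,75],[0,0,0,0,-180,0,75]]

```text
time_s: 27.3
ee_pos: [0.4399, -0.2115, 0.1994]
eef_rot: [-3.141, -0.001, 1.556]
wrist_force: [-0.2, 0.2, -0.0]
opening: 0.877
grip_force: 0.0
```

Run:
```python
from h import *
a=grab('top')['frame'][80:260,110:390]; b=grab('side')['frame'][80:260,110:390]
b=grab('side')['frame'][100:280,80:360]
cv2.imwrite('pics/g6.png',cv2.resize(np.vstack([a,b])[:,:,::-1],None,fx=1.65,fy=1.65))
```

```text
(no output)
```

View pics/g6.png

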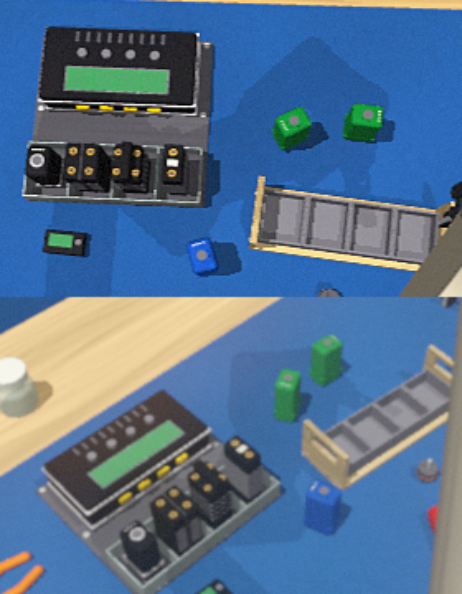

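All four packs stand upright in the bays: small (40,162), double (85,165), ribbed (130,165) and slim (173,167). The carry rack is empty, the look-alikes haven't moved and the arm is clear.

```bash
python3 -c "
from station import ctrl
print(ctrl.finish_job())"
```

```text
the job is handed in; nothing more can be done
None
```

All four packs are upright in the charging rack in their original order, left to right small, double, ribbed, slim, and the job was handed in at about 27 s on the robot's clock.

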